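# Put the kitchen utensils away in their fitted tray

## Task

Put the turner, the skimmer and the pastry brush away: lay each face up and flat on the floor of the tray compartment cut to its own shape, the one whose wider end best fits its head, head at that end. Lower them in gently, do not drop them, and leave the oil bottle, the jar and the cup standing where they are.

Things in the scene. Friction and masses are not known exactly. Their poses are not given: they have to be found in the camera images.
- turner: kitchen turner: black handle 110 x 20 x 18 mm high, thin steel neck, flat rectangular steel blade 68 long, 64 mm wide, 4 mm thick. 190 mm long, one flat underside, 0.1 kg. Origin: on the underside below the handle, 80 mm from the tail, near the centre of mass; x to the head, y across, z up out of its face. Starts on the sloping rest, tail on the ledge, head uphill.
- skimmer: skimmer: black handle 110 x 20 x 18 mm high, thin steel neck, flat round steel disc 50 mm across, 6 mm thick. 190 mm long, one flat underside, 0.1 kg. Origin: on the underside below the handle, 80 mm from the tail, near the centre of mass; x to the head, y across, z up out of its face. Starts on the sloping rest, tail on the ledge, head uphill.
- brush: pastry brush: black handle 110 x 20 x 18 mm high, thin steel neck, head 36 mm wide, 64 long, 14 thick. 190 mm long, one flat underside, 0.1 kg. Origin: on the underside below the handle, 80 mm from the tail, near the centre of mass; x to the head, y across, z up out of its face. Starts lying crosswise on the tray walls over the handle ends of the compartments, blocking them.
- turner_head (a point): far end of the turner's head, on the underside's centre line, 110 mm from the turner's origin
- skimmer_head (a point): far end of the skimmer's head, on the underside's centre line, 110 mm from the skimmer's origin
- brush_head (a point): far end of the brush's head, on the underside's centre line, 110 mm from the brush's origin
- bay_turner: fixed grey compartment for the turner, one of 3 side by side, in any order, 88 mm apart. Origin: on the floor (9 mm above the worktop) where the turner's origin belongs; x to the head end, z up. Walls 12 mm above the floor. x -89 to -33 mm: handle channel 34 mm wide; -33 to 33: no walls (finger gap across the whole tray); 33 to 119: head recess 78 mm wide, by which it is known.
- bay_skimmer: fixed grey compartment for the skimmer, one of 3 side by side, in any order, 88 mm apart. Origin: on the floor (9 mm above the worktop) where the skimmer's origin belongs; x to the head end, z up. Walls 12 mm above the floor. x -89 to -33 mm: handle channel 34 mm wide; -33 to 33: no walls (finger gap across the whole tray); 33 to 119: head recess 64 mm wide, by which it is known.
- bay_brush: fixed grey compartment for the brush, one of 3 side by side, in any order, 88 mm apart. Origin: on the floor (9 mm above the worktop) where the brush's origin belongs; x to the head end, z up. Walls 12 mm above the floor. x -89 to -33 mm: handle channel 34 mm wide; -33 to 33: no walls (finger gap across the whole tray); 33 to 119: head recess 50 mm wide, by which it is known.
- tray: fixed pale wooden tray 232 x 276 mm, 21 mm high, holding the three compartments, their wall tops flush with its rim. Origin: centre of its underside on the worktop; x to the head ends; compartment origins lie at its x = -15 mm, y = -88, 0, 88. Stands left or right of the middle, turned up to 0.4 rad.
- rest: fixed sloping rest, white board on steel, 190 mm wide, across the middle from the tray. Origin: centre of its underside on the worktop; x points uphill, away from the robot. Board face rises at 35 degrees from z 30 mm at x -85 mm to z 145 at x 79. A ledge 16 mm high along its low edge stops the handles.
- oil: bystander: green oil bottle, 66 mm across, 250 mm high, loose. Origin: centre of its underside.
- jar: bystander: white lidded jar, 70 mm across, 100 mm high, loose. Origin: centre of its underside.
- cup: bystander: white cup, 80 mm across, 90 mm high, loose. Origin: centre of its underside.
There are look-alikes about, which are no part of the job. What is shaped like the brush but pink is not meant.

How it is judged:
At the end, for the whole second after the job is handed in: Each utensil at rest face up on its own compartment's floor: origin within 12 mm of the compartment's along it, 10 mm across, its origin and head end under 5 mm above the floor, head at the head end (98 to 122 mm along), within 0.1 rad in direction and 0.06 rad of level (x of turner in the frame of bay_turner between -0.012 and 0.012 m and y of turner in the frame of bay_turner between -0.01 and 0.01 m and z of turner in the frame of bay_turner between -0.004 and 0.005 m and x of turner_head in the frame of bay_turner between 0.098 and 0.122 m and z of turner_head in the frame of bay_turner between -0.004 and 0.005 m and angle between the x axis of turner and the x axis of bay_turner, either way round below 0.1 rad and angle between the z axis of turner and the z axis of bay_turner, either way round below 0.06 rad and angle between each of turner, skimmer, brush's own z axis and vertical below 0.06 rad and linear speed of each of turner, skimmer, brush below 0.02 m/s and x of skimmer in the frame of bay_skimmer between -0.012 and 0.012 m and y of skimmer in the frame of bay_skimmer between -0.01 and 0.01 m and z of skimmer in the frame of bay_skimmer between -0.004 and 0.005 m and x of skimmer_head in the frame of bay_skimmer between 0.098 and 0.122 m and z of skimmer_head in the frame of bay_skimmer between -0.004 and 0.005 m and angle between the x axis of skimmer and the x axis of bay_skimmer, either way round below 0.1 rad and angle between the z axis of skimmer and the z axis of bay_skimmer, either way round below 0.06 rad and x of brush in the frame of bay_brush between -0.012 and 0.012 m and y of brush in the frame of bay_brush between -0.01 and 0.01 m and z of brush in the frame of bay_brush between -0.004 and 0.005 m and x of brush_head in the frame of bay_brush between 0.098 and 0.122 m and z of brush_head in the frame of bay_brush between -0.004 and 0.005 m and angle between the x axis of brush and the x axis of bay_brush, either way round below 0.1 rad and angle between the z axis of brush and the z axis of bay_brush, either way round below 0.06 rad); the robot touches nothing.
It fails at once if the oil bottle, jar or cup is shifted more than 30 mm or tipped (distance of any of oil, jar, cup from where it was at the start of the episode above 0.03 m or angle between any of oil, jar, cup's own z axis and vertical above 0.3 rad).
It fails at once if the turner is dropped or thrown (moves faster than 0.5 m/s with no finger touching it) (linear speed of turner above 0.5 m/s and contact force between the fingers and turner below 0.05 N).
It fails at once if the skimmer is dropped or thrown (moves faster than 0.5 m/s with no finger touching it) (linear speed of skimmer above 0.5 m/s and contact force between the fingers and skimmer below 0.05 N).
It fails at once if the brush is dropped or thrown (moves faster than 0.5 m/s with no finger touching it) (linear speed of brush above 0.5 m/s and contact force between the fingers and brush below 0.05 N).
It also fails if it takes over 72 s, if anything falls off the work surface, if the arm or the gripper's body presses on something with over 40 N, if the wrist force passes 120 N, or if a joint passes its speed limit or range.

## Robot

A 7-joint arm with a two-finger parallel gripper is mounted at the origin on the work surface. World frame = base frame: x ahead of the robot, y to its left, z up, the work surface at z = 0. Lengths are in m, angles in rad, forces in N, time in s.
With the tool pointing down it reaches from about 0.35 to 0.9 m from the base axis. Payload 19.9 kg.
Tool frame: the origin (TCP) lies between the finger pads; the fingertips stand 17 mm ahead of it and the grasp point (between the pads) lies 2 mm behind it; z points along the fingers, y is the line along which they close (so a half turn about z gives the same grasp; the last joint's range is limited). The gripper opens to 85 mm and grips with 20 to 120 N. Pads are 22 mm wide; open, the fingers measure 114 mm over their backs; the gripper's body (76 mm by 85 mm) begins 54 mm behind the grasp point. The pads swing forward as they close: fully open they stand 13 mm farther back than shut.
Start: joints at [-1.232, 0.417, -0.01, 1.614, 0.005, 1.111, -0.053], TCP at [0.232, 0.58, 0.248] pointing down, gripper open.
Joint ranges: [-2.81, 2.81], [-0.39, 2.02], [-1.27, 1.25], [0.06, 2.57], [-1.19, 4.33], [0.19, 2], [-2.82, 2.82]. Speed limits (rad/s): [1.89, 1.89, 2.39, 2.39, 3.01, 3.01, 3.01].

## Interface

Orientations are given as a unit quaternion [w, x, y, z].
In Python, from bench import manip, imaging, workorder gives the robot as it stands. The module is installed in compiled form; this text tells all that it offers.
- The arm moves only by the shell command python3 -m pendant 'ROWS' [OPENING]. ROWS is JSON, one flat list of numbers, 4 for each row, row after row: the shift along the tool's x, y, z in m, then the turn about the tool's z in degrees. A call has 1 to 12 rows; each row is the pose to reach, as a shift and turn from the pose commanded when the call began, along the tool's axes at that moment; what a row does not reach only later rows make up. A row lasts 1/10 s, in which the tool goes at most 50 mm and 8.59 degrees, less where a joint would pass 70% of its speed; a pose out of reach is approached as far as the arm can. A call with a gripper value outside its range is refused whole. OPENING is the opening, from 0 (shut) to 1 (fully open), set as the call begins (- or left out, the last holds). The fingers move at their own pace and stop on an object; the grip force is fixed at half the most. Time passes only in rows, so rows that repeat a pose let the fingers close. It gives the time, the measured TCP pose, the force, the opening and the grip force at its end, in the units of the state.
- manip.state(): the state, without advancing time (a new reading comes with each control period).
- imaging.get_image(name): name is "scene" or "top"; returns a dict with "image" (400x640x3 uint8, blue, green, red), "range_z" (400x640 float32, m along the optical axis (not along the pixel's ray), 0 where there is no reading), "fx", "fy", "cx", "cy" (pixels), "rvec" (rotation vector, rad) and "tvec" (3), from world to camera coordinates, as OpenCV has them. Camera axes: x right, y down, z forward; pixel columns grow to the right and rows downward; lengths in m; the calibration is good to about 2 mm. A picture is of the moment at which its call begins.
- workorder.close_job(): hands the job in; it is judged then, once.
The state is a dict: "time_s": time; "joint_pos": joint angles; "joint_vel": joint speeds; "joint_torque": joint torques, N m; "tool_pos": TCP position; "eef_rot": TCP orientation; "contact_force": force on the tool from outside, world axes, zero at the start; "moment": the same for the moment, N m; "width": finger opening in m; "grip_force": force on a finger pad.
Only numpy, scipy, OpenCV 4.12 (cv2) and the standard library are available. Lean on these libraries where they do the work, as an engineer would, in place of code of your own. Each camera call takes 0.05 s, during which the arm holds its last target. There are 200 camera calls.

## Working session

There is one attempt and no reset: what is moved stays moved. The work goes in short steps, Python scripts to look and compute and a shell command to move; the robot and the scene stay as the last step left them, time stands still between calls to the robot, and variables do not carry over. Pictures are saved under pics/ and viewed, at most 11 in all, crops included, and the job is handed in when it is done.

```bash
mkdir -p pics
cat > h.py <<'E'
import numpy as np, cv2
from bench import manip, imaging, workorder
def grab(n):
    d=imaging.get_image(n); np.savez(f'{n}.npz',**d); return d
def load(n): return dict(np.load(f'{n}.npz'))
def cam(d):
    R,_=cv2.Rodrigues(np.array(d['rvec'],float)); return R,np.array(d['tvec'],float).ravel()
def px(d,u,v,win=1):
    z=d['range_z'][int(v)-win:int(v)+win+1,int(u)-win:int(u)+win+1]; z=np.median(z[z>0])
    return ray(d,u,v,z)
def ray(d,u,v,z):
    R,t=cam(d); p=np.array([(u-d['cx'])/d['fx']*z,(v-d['cy'])/d['fy']*z,z]); return R.T@(p-t)
def onz(d,u,v,h):
    R,t=cam(d); c=-R.T@t; r=ray(d,u,v,1.)-c; return c+r*(h-c[2])/r[2]
def cloud(d):
    R,t=cam(d); z=d['range_z'].astype(float); v,u=np.mgrid[:400,:640]
    P=np.stack([(u-d['cx'])/d['fx']*z,(v-d['cy'])/d['fy']*z,z],-1); return (P-t)@R
E
python3 - <<'E'
from h import *
for n in('scene','top'):
    d=grab(n); cv2.imwrite(f'pics/{n}0.png',cv2.resize(d['image'],(800,500)))
    R,t=cam(d); print(n,-R.T@t,R[2],d['fx'],d['cx'],d['cy'])
print(manip.state())
E
```

```text
scene [1.42730609 0.37287003 0.86132829] [-0.74428985 -0.23416362 -0.62545984] 408.0203968231741 314.7693373290119 201.05865905342867
top [0.30815648 0.07135161 1.53090939] [ 0.15042923 -0.00099728 -0.98862028] 450.7315839333906 324.608172027269 193.67552443181424
{'time_s': 0.1, 'joint_pos': array([-1.23151149,  0.41794338, -0.01027957,  1.61414594,  0.00468456,
        1.11073271, -0.05301724]), 'joint_vel': array([ 0.00017699, -0.0021318 , -0.00032149, -0.00085168,  0.00020632,
       -0.00208668,  0.00138339]), 'joint_torque': array([ 8.43608868e-04, -8.65817714e+01,  6.80354778e-01, -4.35635877e+01,
        1.92431890e-02,  4.95602770e-03,  2.33542994e-05]), 'tool_pos': array([0.23217851, 0.57992753, 0.24769134]), 'eef_rot': array([-7.12863440e-05,  1.89262560e-01,  9.81926331e-01, -5.98604446e-04]), 'contact_force': array([0.63053561, 0.10819779, 0.1676038 ]), 'moment': array([-0.00993518, -0.00447958,  0.0342396 ]), 'grip_force': 0.0, 'width': 0.08544424193115319}
```

View pics/scene0.png

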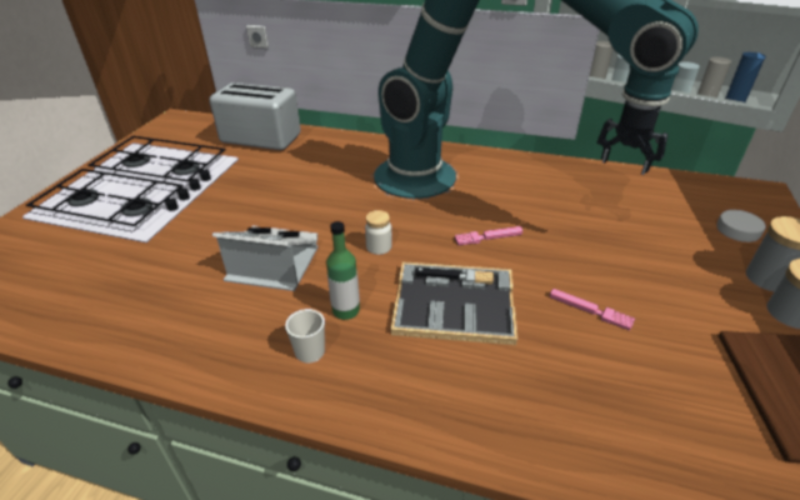

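View pics/top0.png

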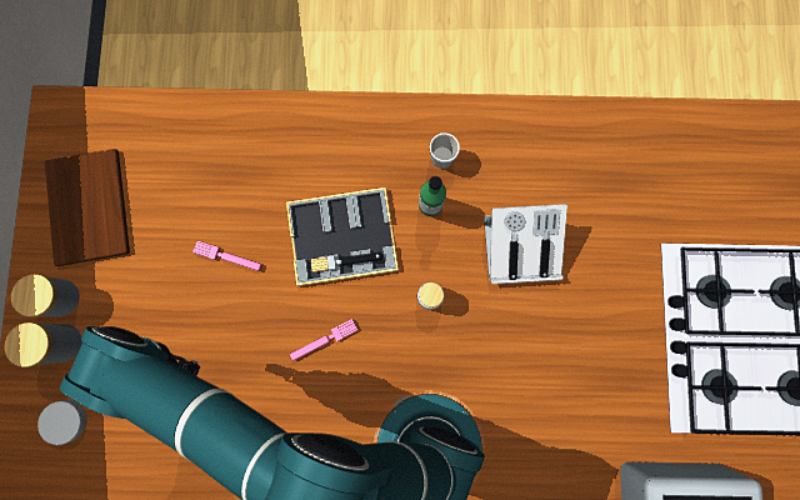

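The top picture (800 px scale) shows these candidates for the brush: the black-handled one lying across the tray (347,260), pink ones at (228,256) and (325,340). By the description I choose the black-handled one. The skimmer (515,240) and turner (547,240) are on the rest. Oil is at (432,197), the jar at (431,295) and the cup at (445,150). Next I take close crops.

Run:
```python
from h import *
d=load('top'); I=d['image']
c=lambda I,u,v,w,h,s,n: cv2.imwrite(n,cv2.resize(I[v:v+h,u:u+w],None,fx=s,fy=s,interpolation=cv2.INTER_CUBIC))
a=cv2.resize(I[145:235,225:325],None,fx=5,fy=5,interpolation=cv2.INTER_CUBIC)
b=cv2.resize(I[155:235,380:460],None,fx=3.75,fy=5.625,interpolation=cv2.INTER_CUBIC)
cv2.imwrite('pics/c1.png',np.hstack([a,b]))
s=load('scene')['image']
a=cv2.resize(s[205:280,305:425],None,fx=5,fy=5,interpolation=cv2.INTER_CUBIC)
cv2.imwrite('pics/c2.png',a)
```

```text
(no output)
```

View pics/c1.png

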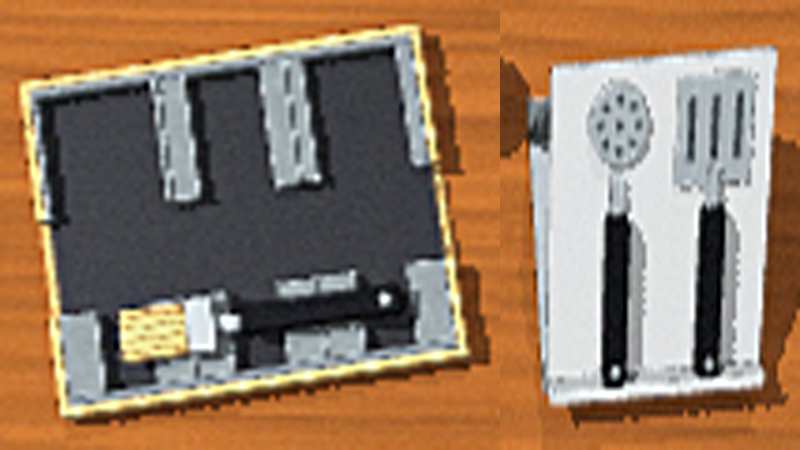

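View pics/c2.png

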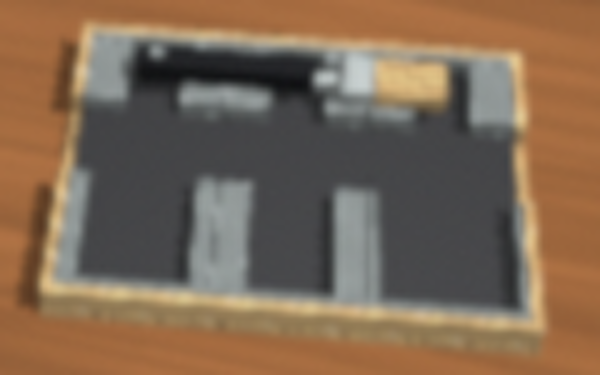

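Recess widths in the crop (about 1.45 px/mm): left 113 px = 78 mm, so turner; middle 73 px = 50 mm, so brush; right 100 px, about 66 mm, so skimmer. The brush's head is to the left. Next I measure from both views.

Run:
```python
from h import *
np.set_printoptions(precision=4,suppress=True)
T=load('top');S=load('scene')
ct=np.array([(22,87),(417,27),(467,355),(66,415)])/5-.4+[225,145]   # TL TR BR BL
cs=np.array([(543,322),(45,292),(88,27),(522,52)])/5-.4+[305,205]
def Pm(d): R,t=cam(d); K=np.array([[d['fx'],0,d['cx']],[0,d['fy'],d['cy']],[0,0,1]]); return K@np.c_[R,t]
X=cv2.triangulatePoints(Pm(T),Pm(S),ct.T,cs.T); print('tri rim',(X[:3]/X[3]).T)
W=np.array([onz(T,*p,.021) for p in ct]); Ws=np.array([onz(S,*p,.021) for p in cs]); print(W,Ws)
M=np.array([(116,138),(116,-138),(-116,-138),(-116,138)])/1000
for w in (W,Ws):
    c=w[:,:2].mean(0); H=M.T@(w[:,:2]-c); th=np.arctan2(H[0,1]-H[1,0],H[0,0]+H[1,1]); print('tray',c,th)
    R=np.array([[np.cos(th),-np.sin(th)],[np.sin(th),np.cos(th)]]); print('res',((w[:,:2]-c)-M@R.T))
for n,d in(('top',T),('scene',S)):
    C=cloud(d); I=d['image'].astype(int); mx=I.max(-1); ok=d['range_z']>0
    # tray surface heights
    dd=np.linalg.norm(C[...,:2]-W[:,:2].mean(0),axis=-1)
    b=ok&(dd<.15)&(C[...,2]>.029)&(C[...,2]<.08)
    p=C[b]; print(n,'brush pts',b.sum(),'z',np.percentile(p[:,2],[10,50,90]),)
    if len(p)>10:
        r=cv2.minAreaRect((p[:,:2]*1000).astype(np.float32)); print(r, np.median(C[b&(mx<70)],0))
        l=cv2.fitLine(p[:,:2].astype(np.float32),cv2.DIST_HUBER,0,.01,.01).ravel(); s=(p[:,:2]-l[2:])@l[:2]; print('line',l,s.min(),s.max())
C=cloud(T); I=T['image'].astype(int); ok=T['range_z']>0
v,u=np.mgrid[:400,:640]; box=(u>385)&(u<455)&(v>158)&(v<228)
w=box&(I.min(-1)>180)&(C[...,2]>.035); P=C[w]
A=np.c_[P[:,:2],np.ones(len(P))]; k=np.linalg.lstsq(A,P[:,2],rcond=None)[0]
r=P[:,2]-A@k; g=abs(r)<.004; k=np.linalg.lstsq(A[g],P[g,2],rcond=None)[0]; print('board',k,np.degrees(np.arctan(np.hypot(*k[:2]))),'uphill yaw',np.arctan2(k[1],k[0]),'std',r[g].std())
h=box&(I.max(-1)<60)&(C[...,2]>.03)
n,lab,st,ce=cv2.connectedComponentsWithStats(h.astype(np.uint8))
for i in range(1,n):
    if st[i,4]<60: continue
    m=lab==i; p=C[m]; off=(p[:,2]-p[:,:2]@k[:2]-k[2])/np.sqrt(1+k[0]**2+k[1]**2)
    l=cv2.fitLine(p.astype(np.float32),cv2.DIST_HUBER,0,.01,.01).ravel(); s=(p-l[3:])@l[:3]
    print('handle',st[i],p.mean(0),'off',np.percentile(off,[10,50,90]),'dir',l[:3],'c',l[3:],'s',s.min(),s.max())
for nm,(a,bb) in dict(oil=(432,183),jar=(431,295),cup=(445,140)).items(): print(nm,px(T,a*.8,bb*.8))
```

```text
tri rim [[0.6403 0.3994 0.0237]
 [0.6889 0.1315 0.0183]
 [0.4627 0.092  0.0189]
 [0.4169 0.3605 0.0221]]
[[0.641  0.3991 0.021 ]
 [0.6887 0.1298 0.021 ]
 [0.4629 0.0906 0.021 ]
 [0.4173 0.3582 0.021 ]] [[0.6374 0.4005 0.021 ]
 [0.6907 0.1342 0.021 ]
 [0.4647 0.0944 0.021 ]
 [0.4144 0.3635 0.021 ]]
tray [0.5525 0.2444] 0.17377964546294558
res [[-0.0018 -0.0013]
 [-0.0019  0.0013]
 [ 0.0008  0.0022]
 [ 0.0029 -0.0021]]
tray [0.5518 0.2482] 0.18226258151445568
res [[-0.0035 -0.0044]
 [-0.0002  0.0007]
 [ 0.002   0.003 ]
 [ 0.0017  0.0007]]
top brush pts 402 z [0.0312 0.0362 0.0411]
((546.0101318359375, 226.21766662597656), (230.03021240234375, 213.591552734375), 89.16051483154297) [0.49   0.1911 0.0378]
line [ 0.1684 -0.9857  0.4807  0.249 ] -0.09530476619359993 0.1516556169358986
scene brush pts 358 z [0.0301 0.0335 0.0377]
((484.4279479980469, 228.0274658203125), (37.85151672363281, 187.78707885742188), 8.966477394104004) [0.4944 0.1931 0.0354]
line [ 0.1818 -0.9833  0.4831  0.254 ] -0.0685069699141051 0.11954690504385826
board [0.2912 0.4203 0.037 ] 27.083999107837606 uphill yaw 0.9648483111906672 std 0.0022506326791917144
handle [432 191   8  31 187] [ 0.4964 -0.2908  0.0783] off [0.0032 0.0172 0.0291] dir [0.8173 0.061  0.573 ] c [ 0.4964 -0.2908  0.0783] s -0.057814623614889656 0.050829256003938485
handle [407 193   8  31 183] [ 0.4858 -0.2064  0.0935] off [-0.0234 -0.0126  0.0011] dir [0.8074 0.0863 0.5837] c [ 0.4928 -0.2076  0.0819] s -0.06704434182254823 0.7206739548653589
oil [0.644  0.0114 0.25  ]
jar [0.3917 0.0033 0.0989]
cup [ 0.8176 -0.0319  0.0511]
```

```bash
cat >> h.py <<'E'
def go(x,y,z,yaz):
    s=manip.state(); w,a,b,c=s['eef_rot']
    from scipy.spatial.transform import Rotation as Ro
    R=Ro.from_quat([a,b,c,w]).as_matrix(); p=np.array(s['tool_pos'])
    cur=np.degrees(np.arctan2(R[1,1],R[0,1])); print('pos',p.round(4),'yaz',round(cur,2),'width',round(s['width'],4),'F',np.round(s['contact_force'],1),'t',round(s['time_s'],1),'tilt z',R[:,2].round(3), 'q7',s['joint_pos'][6].round(2))
    t=cur-yaz; t=(t+90)%180-90
    print('shift mm',((np.array([x,y,z])-p)@R*1000).round(1),'turn',round(t,1),'(other',round(t-180*np.sign(t),1),')')
E
python3 -c "
from h import *
go(.487,.212,.12,10.2)"
```

```text
pos [0.2322 0.5799 0.2477] yaz 68.18 width 0.0854 F [0.6 0.1 0.2] t 0.1 tilt z [-0.    -0.001 -1.   ] q7 -0.05
shift mm [-373.3 -246.7  128. ] turn 58.0 (other -122.0 )
```

```bash
python3 -m pendant '[-0.373,-0.247,0.128,58,-0.373,-0.247,0.128,58,-0.373,-0.247,0.128,58,-0.373,-0.247,0.128,58,-0.373,-0.247,0.128,58,-0.373,-0.247,0.128,58,-0.373,-0.247,0.128,58,-0.373,-0.247,0.128,58,-0.373,-0.247,0.128,58,-0.373,-0.247,0.128,58,-0.373,-0.247,0.128,58,-0.373,-0.247,0.128,58]' 0.7
python3 - <<'E'
from h import *
go(.487,.212,.043,10.2)
S=grab('scene'); a=cv2.resize(S['image'][180:290,290:430],None,fx=5,fy=5,interpolation=cv2.INTER_CUBIC)
cv2.imwrite('pics/d1.png',a)
E
```

```text
time_s: 1.3
tool_pos: [0.4865, 0.2127, 0.1202]
eef_rot: [-0.0, 0.642, 0.767, -0.0]
contact_force: [0.3, 0.5, -0.1]
width: 0.0597
grip_force: 0.0
pos [0.4865 0.2127 0.1202] yaz 10.18 width 0.0597 F [ 0.3  0.5 -0.1] t 1.3 tilt z [-0. -0. -1.] q7 -0.13
shift mm [-0.7  0.5 77.2] turn -0.0 (other 180.0 )
```

View pics/d1.png

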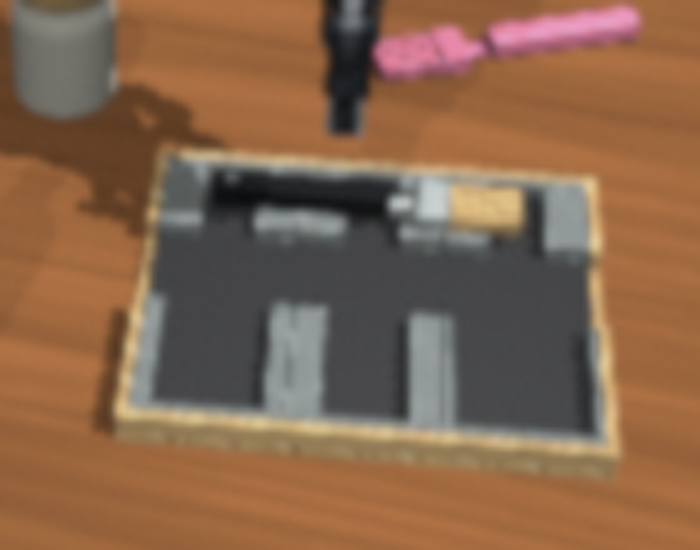

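The gripper (340,60 in the crop) hangs above the brush handle, with its fingers along tray x, as planned. I lower and close.

```bash
python3 -m pendant '[0,0,0.03,0,0,0,0.06,0,0,0,0.075,0,0,0,0.078,0,0,0,0.078,0]' 0.7 && python3 -m pendant '[0,0,0,0,0,0,0,0,0,0,0,0,0,0,0,0,0,0,0,0,0,0,0,0]' 0
python3 -c "
from h import *
go(.487,.212,.12,10.2)"
```

```text
time_s: 1.85
tool_pos: [0.4867, 0.2128, 0.0427]
eef_rot: [-0.0, 0.641, 0.767, -0.0]
contact_force: [-0.3, -0.2, 0.5]
width: 0.0597
grip_force: 0.0
time_s: 2.45
tool_pos: [0.4872, 0.2125, 0.0433]
eef_rot: [0.0, 0.642, 0.767, 0.001]
contact_force: [-3.7, -0.3, 12.3]
width: 0.018
grip_force: 58.9
pos [0.4872 0.2125 0.0433] yaz 10.17 width 0.018 F [-3.7 -0.3 12.3] t 2.5 tilt z [ 0.001  0.001 -1.   ] q7 -0.08
shift mm [ -0.5  -0.2 -76.7] turn -0.0 (other 180.0 )
```

```bash
python3 -m pendant '[0,0,-0.01,0,0,0,-0.03,0,0,0,-0.06,0,0,0,-0.077,0]' && python3 -c "
from h import *
go(.5372,.2433,.12,100.2)"
```

```text
time_s: 2.85
tool_pos: [0.4873, 0.2124, 0.1219]
eef_rot: [0.0, 0.642, 0.767, 0.001]
contact_force: [-0.0, -0.4, -0.7]
width: 0.0186
grip_force: 59.3
pos [0.4873 0.2124 0.1219] yaz 10.17 width 0.0186 F [-0.  -0.4 -0.7] t 2.9 tilt z [ 0.002  0.001 -1.   ] q7 -0.13
shift mm [21.6 54.6  2. ] turn 90.0 (other -90.0 )
```

```bash
python3 -m pendant '[0.002,0.005,0,8,0.004,0.01,0,16,0.006,0.015,0,24,0.008,0.02,0,32,0.01,0.025,0,40,0.012,0.03,0,48,0.014,0.036,0,56,0.016,0.042,0,64,0.018,0.047,0,72,0.02,0.052,0,80,0.022,0.055,0,88,0.022,0.055,0,90]' && python3 -m pendant '[0,0,0,0]'
python3 - <<'E'
from h import *
go(.5372,.2433,.12,100.2)
T=grab('top');S=grab('scene')
a=cv2.resize(T['image'][130:230,230:330],(400,400),interpolation=cv2.INTER_CUBIC)
b=cv2.resize(S['image'][170:270,310:410],(400,400),interpolation=cv2.INTER_CUBIC)
cv2.imwrite('pics/d2.png',np.hstack([a,b]))
np.set_printoptions(precision=4,suppress=True)
for d in(T,S):
    C=cloud(d); m=(d['range_z']>0)&(np.hypot(C[...,0]-.56,C[...,1]-.244)<.13)&(C[...,2]>.07)&(C[...,2]<.13)
    p=C[m]; I=d['image'][m].astype(int); hd=(p[:,0]>.58); print(m.sum(),hd.sum())
    q=p[hd]; l=cv2.fitLine(q[:,:2].astype(np.float32),cv2.DIST_HUBER,0,.01,.01).ravel(); print(q.max(0),np.percentile(q,[5,50,95],axis=0),l, np.degrees(np.arctan2(l[1],l[0])))
E
```

```text
time_s: 4.05
tool_pos: [0.5371, 0.2442, 0.1198]
eef_rot: [-0.0, 0.996, 0.087, 0.0]
contact_force: [-0.8, -0.2, -1.1]
width: 0.0181
grip_force: 59.3
time_s: 4.15
tool_pos: [0.5368, 0.2437, 0.1196]
eef_rot: [0.0, 0.996, 0.09, -0.0]
contact_force: [-0.2, 0.4, -0.5]
width: 0.0182
grip_force: 59.3
pos [0.5368 0.2437 0.1196] yaz -79.68 width 0.0182 F [-0.2  0.4 -0.5] t 4.2 tilt z [-0. -0. -1.] q7 -1.48
shift mm [ 0.3  0.5 -0.4] turn 0.1 (other -179.9 )
7 0Traceback (most recent call last):
  File "<stdin>", line 11, in <module>
cv2.error: OpenCV(4.12.0) /io/opencv/modules/imgproc/src/linefit.cpp:50: error: (-215:Assertion failed) count > 0 in function 'fitLine2D_wods'
```

View pics/d2.png

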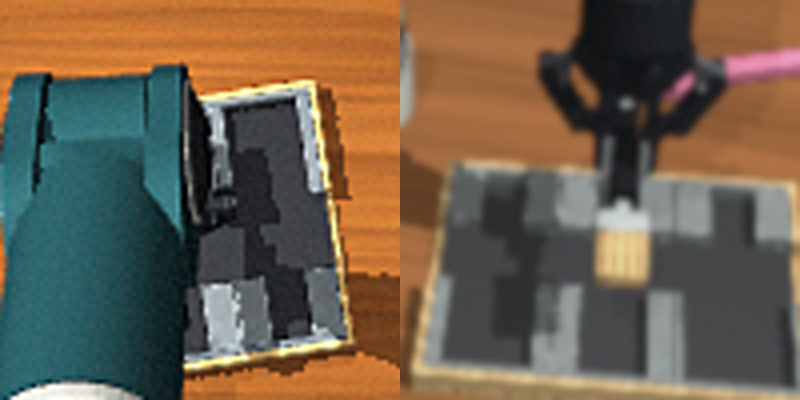

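The top view is blocked by the arm. The scene view shows the brush held level with its head outward (622,255), so I measure its head there.

Run:
```python
from h import *
np.set_printoptions(precision=4,suppress=True)
d=load('scene'); C=cloud(d); v,u=np.mgrid[:400,:640]; I=d['image'].astype(int)
b=(u>355)&(u<378)&(v>222)&(v<245)&(I[...,2]-I[...,0]>60)&(C[...,2]>.05)
p=C[b]; print(b.sum()); print(np.percentile(p,[0,5,50,95,100],axis=0))
t=p[p[:,2]>np.median(p[:,2])]
print(cv2.minAreaRect((p[:,:2]*1000).astype(np.float32)))
A=np.c_[p[:,:2],np.ones(len(p))];print(np.linalg.lstsq(A,p[:,2],rcond=None)[0])
for x in np.arange(.58,.66,.01):
    q=p[abs(p[:,0]-x)<.005]
    if len(q)>3: print(x,len(q),q[:,1].min(),q[:,1].max(),np.median(q[:,2]))
```

```text
156
[[0.6012 0.2421 0.1015]
 [0.6049 0.2458 0.1043]
 [0.6283 0.2616 0.1076]
 [0.6473 0.2762 0.1101]
 [1.4273 0.3729 0.8613]]
((1013.6610717773438, 322.7436218261719), (832.68994140625, 32.97523880004883), 9.177310943603516)
[ 0.9056  0.1168 -0.4911]
0.6 9 0.24770869156843675 0.2723804958191098 0.10598585378390085
0.61 22 0.24267444089591547 0.27401531440808746 0.10747009714470737
0.62 36 0.24208457981126005 0.2761548938667221 0.10755460597891645
0.63 31 0.24482980937340784 0.2776922355225515 0.10787314037631746
0.64 37 0.24573784485007974 0.2790051340605858 0.10814528805978046
0.65 19 0.24896946694940061 0.2751796072495887 0.1065438597994266
```

```bash
python3 -m pendant '[-0.002,-0.001,0.02,0,-0.002,-0.001,0.04,0,-0.002,-0.001,0.06,0,-0.002,-0.001,0.07,0,-0.002,-0.001,0.076,0,-0.002,-0.001,0.08,0,-0.002,-0.001,0.083,0,-0.002,-0.001,0.086,0,-0.002,-0.001,0.088,0,-0.002,-0.001,0.088,0]'
```

```text
time_s: 5.25
tool_pos: [0.535, 0.2443, 0.0315]
eef_rot: [-0.0, 0.996, 0.089, 0.0]
contact_force: [0.1, 0.4, -0.7]
width: 0.0183
grip_force: 59.3
```

```bash
python3 -m pendant '[0,0,0.001,0,0,0,0.002,0,0,0,0.002,0]';python3 -m pendant '[0,0,0.001,0,0,0,0.002,0,0,0,0.002,0]'
```

```text
time_s: 5.55
tool_pos: [0.5351, 0.2444, 0.0312]
eef_rot: [-0.001, 0.996, 0.089, -0.0]
contact_force: [-15.2, -5.4, 40.6]
width: 0.0185
grip_force: 64.5
time_s: 5.85
tool_pos: [0.5355, 0.2445, 0.0307]
eef_rot: [-0.001, 0.996, 0.088, 0.0]
contact_force: [-26.6, -7.4, 68.1]
width: 0.0182
grip_force: 69.2
```

```bash
python3 -m pendant '[0,0,-0.003,0,0,0,-0.003,0]'; python3 -m pendant '[0,0,-0.003,0,0,0,-0.003,0,0,0,-0.003,0,0,0,-0.003,0]' 0.4;  python3 -m pendant '[0,0,-0.02,0,0,0,-0.05,0,0,0,-0.1,0,0,0,-0.15,0,0,0,-0.18,0]'
python3 -c "
from h import *
go(.42,-.1,.25,94.5)"
```

```text
time_s: 6.05
tool_pos: [0.5353, 0.2445, 0.0311]
eef_rot: [-0.0, 0.996, 0.089, 0.001]
contact_force: [0.9, 0.8, 2.0]
width: 0.0181
grip_force: 60.6
time_s: 6.45
tool_pos: [0.5348, 0.2442, 0.0331]
eef_rot: [0.0, 0.996, 0.089, -0.0]
contact_force: [0.1, 0.0, -0.0]
width: 0.0344
grip_force: 0.0
time_s: 6.95
tool_pos: [0.5356, 0.2442, 0.2167]
eef_rot: [-0.001, 0.996, 0.088, 0.001]
contact_force: [0.2, -0.4, -0.5]
width: 0.0345
grip_force: 0.0
pos [0.5356 0.2442 0.2167] yaz -79.85 width 0.0345 F [ 0.2 -0.4 -0.5] t 7.0 tilt z [ 0.002  0.001 -1.   ] q7 -1.56
shift mm [-174.3  318.4  -34. ] turn 5.7 (other -174.3 )
```

```bash
python3 -m pendant '[-0.16,0.24,-0.043,5,-0.16,0.24,-0.043,5,-0.16,0.24,-0.043,5,-0.16,0.24,-0.043,5,-0.16,0.24,-0.043,5,-0.16,0.24,-0.043,5,-0.16,0.24,-0.043,5,-0.16,0.24,-0.043,5]' 0.6
python3 - <<'E'
from h import *
T=grab('top');S=grab('scene')
a=cv2.resize(T['image'][145:235,225:325],(400,360),interpolation=cv2.INTER_CUBIC)
b=cv2.resize(T['image'][150:240,380:470],(400,360),interpolation=cv2.INTER_CUBIC)
c=cv2.resize(S['image'][200:280,305:425],(360,240),interpolation=cv2.INTER_CUBIC)
e=cv2.resize(S['image'][170:240,160:280],(411,240),interpolation=cv2.INTER_CUBIC)
cv2.imwrite('pics/e1.png',np.vstack([np.hstack([a,b]),np.hstack([c,e,np.zeros((240,29,3),np.uint8)])]))
np.set_printoptions(precision=4,suppress=True)
C=cloud(T); I=T['image'].astype(int); v,u=np.mgrid[:400,:640]
for n,(u0,u1) in dict(skim=(400,420),turner=(425,446)).items():
    m=(u>u0)&(u<u1)&(v>185)&(v<226)&(I.max(-1)<60)&(T['range_z']>0)&(C[...,2]<.15)
    p=C[m]; D=np.array([p[:,0],p[:,2]]).T
    for _ in range(4):
        k=np.polyfit(p[:,0],p[:,2],1); r=p[:,2]-np.polyval(k,p[:,0]); p=p[abs(r)<max(.005,1.5*r.std())]
    l=cv2.fitLine(p[:,:2].astype(np.float32),cv2.DIST_HUBER,0,.01,.01).ravel()
    print(n,len(p),'slope',np.degrees(np.arctan(k[0])),'z at .5',np.polyval(k,.5),'x',p[:,0].min(),p[:,0].max(),'mean',p.mean(0),'yaw',np.degrees(np.arctan2(l[1],l[0])), 'y range mid',np.percentile(p[:,1],[5,95]))
E
```

```text
time_s: 7.75
tool_pos: [0.4197, -0.0205, 0.2566]
eef_rot: [-0.001, 0.999, 0.045, 0.0]
contact_force: [-0.1, 1.1, 0.5]
width: 0.051
grip_force: 0.0
skim 136 slope 34.860502915888965 z at .5 0.08678470296383417 x 0.4413739712468241 0.5294772633841729 mean [ 0.4872 -0.2093  0.0779] yaw 5.1103954 y range mid [-0.2198 -0.2003]
turner 144 slope 34.959488210334015 z at .5 0.08184083636102502 x 0.4498553368313817 0.5380695442786984 mean [ 0.4951 -0.2908  0.0785] yaw 3.9774299 y range mid [-0.3008 -0.2819]
```

View pics/e1.png

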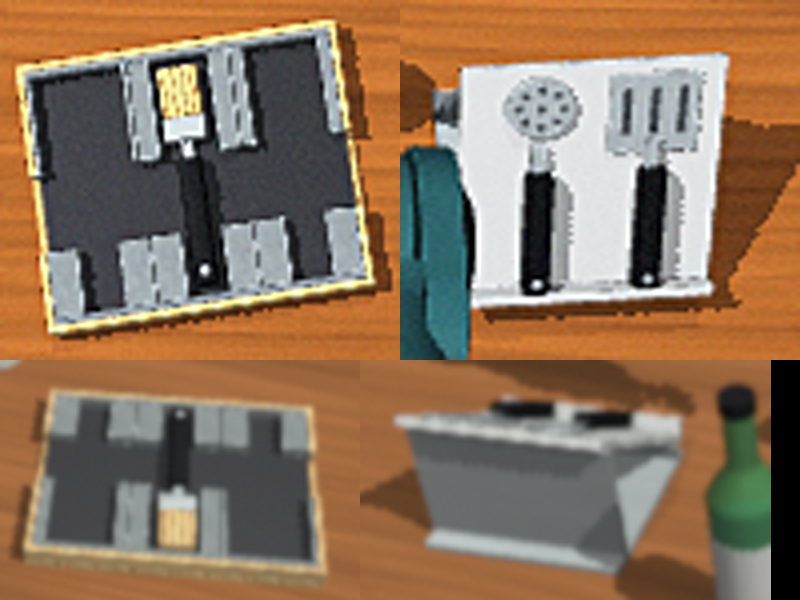

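The brush lies in the middle compartment, head in the narrow recess (178,90). The rest is clear, with the skimmer handle at (538,235) and the turner's at (650,225). Next is the skimmer.

```bash
python3 -c "
from h import *
go(.511,-.207,.16,94.5)"
```

```text
pos [ 0.42   -0.0196  0.2563] yaz -84.77 width 0.0512 F [-0.4  0.5 -0.4] t 7.8 tilt z [ 0. -0. -1.] q7 -1.47
shift mm [ 73.5 194.9  96.3] turn 0.7 (other -179.3 )
```

```bash
python3 -m pendant '[0.0735,0.195,0.05,0.7,0.0735,0.195,0.05,0.7,0.0735,0.195,0.07,0.7,0.0735,0.195,0.07,0.7,0.0735,0.195,0.096,0.7,0.0735,0.195,0.096,0.7,0.0735,0.195,0.096,0.7]'
python3 -c "
from h import *
go(.511,-.207,.101,94.5)"
```

```text
time_s: 8.55
tool_pos: [0.5101, -0.2088, 0.1578]
eef_rot: [0.0, 0.999, 0.038, -0.002]
contact_force: [0.6, 1.7, 0.6]
width: 0.0513
grip_force: 0.0
pos [ 0.5101 -0.2088  0.1578] yaz -85.61 width 0.0513 F [0.6 1.7 0.6] t 8.6 tilt z [-0.005 -0.001 -1.   ] q7 -0.71
shift mm [ 1.3 -1.8 56.8] turn -0.1 (other 179.9 )
```

```bash
python3 -m pendant '[0,0,0.025,0,0,0,0.045,0,0,0,0.054,0,0,0,0.058,0,0,0,0.059,0,0,0,0.059,0]' 0.6 && python3 -m pendant '[0,0,0,0,0,0,0,0,0,0,0,0,0,0,0,0,0,0,0,0,0,0,0,0]' 0
```

```text
time_s: 9.15
tool_pos: [0.5111, -0.2076, 0.1021]
eef_rot: [0.0, 0.999, 0.039, 0.0]
contact_force: [0.4, -0.0, -0.4]
width: 0.0512
grip_force: 0.0
time_s: 9.75
tool_pos: [0.5109, -0.2079, 0.102]
eef_rot: [-0.0, 0.999, 0.039, 0.0]
contact_force: [-2.0, 1.8, 10.8]
width: 0.0185
grip_force: 59.1
```

```bash
python3 -m pendant '[0,0,-0.01,0,0,0,-0.03,0,0,0,-0.06,0,0,0,-0.1,0,0,0,-0.14,0,0,0,-0.16,0,0,0,-0.16,0]'
python3 -c "
from h import *
go(.45,-.01,.26,94.5);go(.5528,.1567,.26,100.2)"
```

```text
time_s: 10.45
tool_pos: [0.5114, -0.2084, 0.2644]
eef_rot: [0.0, 0.999, 0.039, 0.002]
contact_force: [-0.0, -0.5, -1.5]
width: 0.0183
grip_force: 58.8
pos [ 0.5114 -0.2084  0.2644] yaz -85.53 width 0.0183 F [-0.  -0.5 -1.5] t 10.4 tilt z [ 0.004 -0.001 -1.   ] q7 -0.81
shift mm [ -45.8 -202.6    4. ] turn -0.0 (other 180.0 )
pos [ 0.5114 -0.2084  0.2644] yaz -85.53 width 0.0183 F [-0.  -0.5 -1.5] t 10.4 tilt z [ 0.004 -0.001 -1.   ] q7 -0.81
shift mm [  69.7 -360.7    4.4] turn -5.7 (other 174.3 )
```

```bash
python3 -m pendant '[-0.01,-0.04,0,0,-0.02,-0.08,0,0,-0.03,-0.12,0,0,-0.04,-0.16,0,0,-0.045,-0.2,0,0,-0.02,-0.235,0,-1,0.005,-0.27,0,-2,0.03,-0.305,0,-4,0.05,-0.335,0,-5,0.07,-0.36,0,-5.7,0.07,-0.361,0,-5.7,0.07,-0.361,0,-5.7]'
python3 - <<'E'
from h import *
go(.5528,.1567,.15,100.2)
S=grab('scene'); a=cv2.resize(S['image'][130:270,290:430],(560,560),interpolation=cv2.INTER_CUBIC); cv2.imwrite('pics/f1.png',a)
E
```

```text
time_s: 11.65
tool_pos: [0.5519, 0.1575, 0.2604]
eef_rot: [0.001, 0.996, 0.089, -0.001]
contact_force: [-0.8, -1.0, -0.7]
width: 0.0181
grip_force: 58.9
pos [0.5519 0.1575 0.2604] yaz -79.81 width 0.0181 F [-0.8 -1.  -0.7] t 11.7 tilt z [-0.001 -0.001 -1.   ] q7 -1.38
shift mm [  0.9   0.8 110.4] turn -0.0 (other 180.0 )
```

View pics/f1.png

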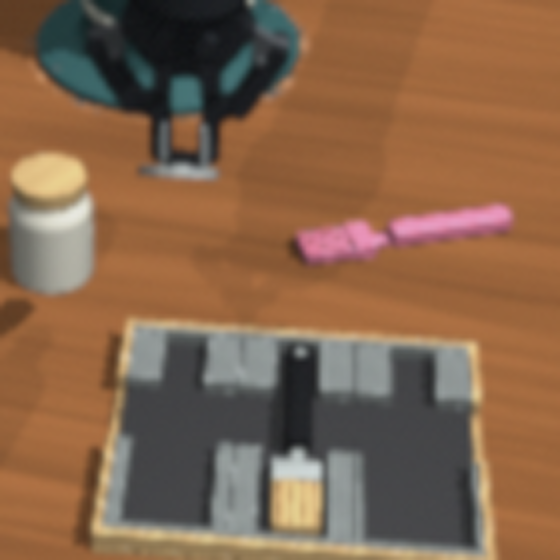

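The skimmer is held with its disc seen edge-on at crop (180,172), still tilted about 35°. I measure the disc.

Run:
```python
from h import *
np.set_printoptions(precision=4,suppress=True)
d=load('scene'); C=cloud(d); v,u=np.mgrid[:400,:640]
b=(u>=322)&(u<=346)&(v>=168)&(v<=177)&(C[...,2]>.2)&(C[...,2]<.4)&(C[...,0]>.58)&(C[...,0]<.8)
p=C[b]; print(b.sum()); print(np.percentile(p,[0,5,50,95,100],axis=0)); R,t=cam(d); c=-R.T@t; r=p.mean(0)-c; print('ray elev',np.degrees(np.arctan2(r[2],np.hypot(r[0],r[1]))))
```

```text
51
[[0.6238 0.1467 0.2852]
 [0.6269 0.151  0.2877]
 [0.6379 0.1754 0.2951]
 [0.6426 0.1925 0.2995]
 [0.6432 0.1943 0.3008]]
ray elev -34.786887216877
```

```bash
python3 -m pendant '[-0.016,0,0.03,0,-0.016,0,0.06,0,-0.016,0,0.09,0,-0.016,0,0.12,0,-0.016,0,0.145,0,-0.016,0,0.16,0,-0.016,0,0.168,0,-0.016,0,0.172,0,-0.016,0,0.172,0]'
python3 -c "
from h import *
go(.536,.1537,.081,100.2)"
```

```text
time_s: 12.6
tool_pos: [0.5367, 0.1546, 0.0897]
eef_rot: [-0.0, 0.996, 0.089, 0.0]
contact_force: [0.2, -0.6, -2.0]
width: 0.0185
grip_force: 59.0
pos [0.5367 0.1546 0.0897] yaz -79.83 width 0.0185 F [ 0.2 -0.6 -2. ] t 12.6 tilt z [ 0.  0. -1.] q7 -1.23
shift mm [-0.8  0.8  8.7] turn -0.0 (other 180.0 )
```

```bash
python3 -m pendant '[0,0,0.005,0,0,0,0.009,0,0.003,0,0.013,0,0.007,0,0.017,0,0.007,0,0.017,0]'; python3 -m pendant '[0.003,0,0.005,0,0.006,0,0.009,0,0.006,0,0.009,0]'
```

```text
time_s: 13.1
tool_pos: [0.5442, 0.1561, 0.0724]
eef_rot: [0.0, 0.996, 0.089, 0.001]
contact_force: [2.0, 0.3, 6.0]
width: 0.0185
grip_force: 60.5
time_s: 13.4
tool_pos: [0.5499, 0.1571, 0.0633]
eef_rot: [0.0, 0.996, 0.089, 0.0]
contact_force: [2.8, -0.0, 4.9]
width: 0.0185
grip_force: 61.1
```

Pivoting works with a low force, so I carry on.

```bash
python3 -m pendant '[0.003,0,0.005,0,0.005,0,0.01,0,0.007,0,0.015,0,0.008,0,0.02,0,0.008,0,0.02,0]'; python3 -m pendant '[0.001,0,0.004,0,0.002,0,0.007,0,0.002,0,0.007,0]'
```

```text
time_s: 13.9
tool_pos: [0.5574, 0.1586, 0.0432]
eef_rot: [0.0, 0.996, 0.089, 0.0]
contact_force: [1.9, 1.2, 3.7]
width: 0.0182
grip_force: 62.1
time_s: 14.2
tool_pos: [0.5592, 0.1587, 0.0362]
eef_rot: [0.0, 0.996, 0.089, 0.0]
contact_force: [1.3, -0.9, 2.6]
width: 0.018
grip_force: 62.3
```

Run:
```python
from h import *
np.set_printoptions(precision=4,suppress=True)
go(.5528,.1567,.034,100.2)
d=grab('scene'); a=cv2.resize(d['image'][170:280,290:430],(700,550),interpolation=cv2.INTER_CUBIC); cv2.imwrite('pics/f2.png',a)
```

```text
pos [0.5592 0.1587 0.0362] yaz -79.82 width 0.018 F [ 1.3 -0.9  2.6] t 14.2 tilt z [ 0. -0. -1.] q7 -1.18
shift mm [-6.6  0.9  2.2] turn -0.0 (other 180.0 )
```

View pics/f2.png

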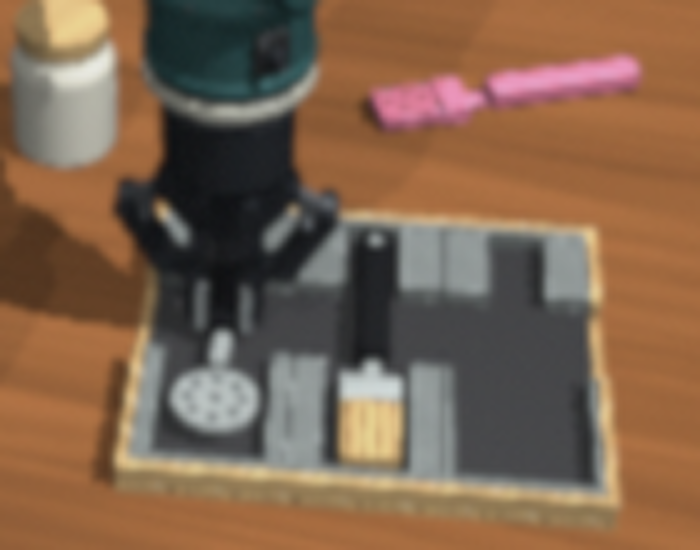

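The disc (215,398) is inside its recess and nearly level. A little further down, then release.

```bash
python3 -m pendant '[0,0,0.002,0,0,0,0.004,0,0,0,0.004,0]'; python3 -c "
from h import *
d=grab('scene'); C=cloud(d); u0,v0=290+215//5,170+398//5
p=C[v0-5:v0+6,u0-7:u0+8].reshape(-1,3); print(np.percentile(p,[5,50,95],axis=0).round(4)); 
A=np.c_[p[:,:2],np.ones(len(p))];print(np.linalg.lstsq(A,p[:,2],rcond=None)[0])"
```

```text
time_s: 14.55
tool_pos: [0.5592, 0.1589, 0.0322]
eef_rot: [-0.0, 0.996, 0.089, 0.0]
contact_force: [2.7, 1.3, 5.0]
width: 0.0182
grip_force: 62.5
[[0.59   0.1507 0.0054]
 [0.6187 0.1707 0.0162]
 [0.6395 0.1904 0.019 ]]
[ 0.22143081  0.02984476 -0.12741197]
```

Run:
```python
from h import *
np.set_printoptions(precision=4,suppress=True)
d=load('scene'); I=d['image']
g=I[170:280,290:430]; v,u=np.mgrid[240:266,318:348]
C=cloud(d); m=(I[240:266,318:348].min(-1)>110); 
n,l,st,ce=cv2.connectedComponentsWithStats(m.astype(np.uint8))
for i in range(1,n):
    if st[i,4]<30: continue
    q=l==i; P=np.array([onz(d,a,b,.015) for a,b in zip(u[q],v[q])]); print(st[i],P[:,:2].min(0),P[:,:2].max(0),C[240:266,318:348][q][:,2].mean())
c,y=np.array([.5518,.2482]),.178; R=np.array([[np.cos(y),-np.sin(y)],[np.sin(y),np.cos(y)]])
for p in [(215,367),(215,433),(168,400),(262,400),(340,465),(403,465),(375,235)]:
    w=onz(d,290+p[0]/5-.4,170+p[1]/5-.4,.015 if p[0]<300 else .023); print(p,w,'tray mm',((w[:2]-c)@R*1000))
```

```text
[  0   0  30  26 274] [0.5749 0.1184] [0.6821 0.2236] 0.02432691605206663
[  6   0  18  19 218] [0.5797 0.1456] [0.6523 0.1967] 0.015575497195358797
(215, 367) [0.5946 0.1632 0.015 ] tray mm [ 27.0549 -91.1982]
(215, 433) [0.6458 0.1768 0.015 ] tray mm [ 79.9188 -86.9348]
(168, 400) [0.6281 0.1441 0.015 ] tray mm [  56.6447 -116.0095]
(262, 400) [0.6132 0.1962 0.015 ] tray mm [ 51.2595 -62.075 ]
(340, 465) [0.6577 0.2511 0.023 ] tray mm [104.7161 -15.8962]
(403, 465) [0.6481 0.2844 0.023 ] tray mm [101.2397  18.6016]
(375, 235) [0.462  0.2315 0.023 ] tray mm [-91.3389  -0.5399]
```

Run:
```python
from h import *
d=load('scene'); C=cloud(d); ok=d['range_z']>0
c,y=np.array([.5518,.2482]),.178; R=np.array([[np.cos(y),-np.sin(y)],[np.sin(y),np.cos(y)]])
Q=(C[...,:2]-c)@R*1000
for y0,hw in((-88,6),(0,8)):
    m=ok&(abs(Q[...,1]-y0)<hw)&(abs(Q[...,0])<135)&(C[...,2]<.06); s=np.argsort(Q[m][:,0]); x=Q[m][s,0]; z=C[m][s,2]*1000
    print(y0,[(int(b),round(float(np.median(z[(x>=b)&(x<b+4)])),1)) for b in range(-124,132,4) if ((x>=b)&(x<b+4)).any()])
```

```text
-88 [(-68, 25.1), (-64, 26.0), (-60, 27.0), (-56, 25.8), (-52, 24.2), (-48, 26.2), (-44, 25.0), (-40, 25.7), (-36, 26.0), (-32, 25.9), (-28, 27.7), (-24, 26.4), (-20, 25.3), (-16, 26.7), (-12, 26.4), (-8, 26.9), (-4, 27.0), (0, 24.7), (4, 21.6), (8, 17.8), (12, 16.5), (16, 17.4), (20, 17.0), (24, 17.3), (28, 15.2), (32, 20.4), (36, 14.2), (40, 16.6), (44, 16.2), (48, 16.9), (52, 17.5), (56, 18.1), (60, 16.7), (64, 16.1), (68, 16.7), (72, 16.3), (76, 15.8), (80, 13.6), (84, 12.5), (88, 6.2), (92, 8.4), (104, 18.6), (108, 19.9), (112, 8.4), (116, 0.1), (120, -0.8), (124, -2.2), (128, -2.1)]
0 [(-120, 16.8), (-116, 18.6), (-112, 20.0), (-108, 19.8), (-104, 19.3), (-100, 21.2), (-96, 22.1), (-92, 23.0), (-88, 23.9), (-84, 24.2), (-80, 24.6), (-76, 24.4), (-72, 24.0), (-68, 23.3), (-64, 24.8), (-60, 22.1), (-56, 26.0), (-52, 24.9), (-48, 25.4), (-44, 23.9), (-40, 24.0), (-36, 24.8), (-32, 24.2), (-28, 24.3), (-24, 24.4), (-20, 24.7), (-16, 24.5), (-12, 25.2), (-8, 24.2), (-4, 24.7), (0, 25.3), (4, 23.4), (8, 23.4), (12, 18.4), (16, 15.9), (20, 15.1), (24, 15.2), (28, 20.3), (32, 18.7), (36, 21.3), (40, 20.5), (44, 19.7), (48, 19.5), (52, 19.5), (56, 20.0), (60, 19.5), (64, 19.8), (68, 20.2), (72, 18.1), (76, 19.3), (80, 20.2), (84, 18.8), (88, 18.7), (92, 15.0), (96, 14.6), (100, 17.6), (104, 19.3), (108, 19.5), (112, 10.5), (116, 4.1), (120, -2.6), (124, -2.3), (128, -2.3)]
```

The scene depth says the skimmer is about 8 mm short of its place and its head about 3 mm high. While it is still gripped, I push it forward 8 mm and down 3 mm.

```bash
python3 -m pendant '[0.002,0,0,0,0.004,0,0,0,0.006,0,0,0,0.008,0,0.001,0,0.008,0,0.002,0,0.008,0,0.003,0,0.008,0,0.003,0]'
cat > prof.py <<'E'
from h import *
def prof(y0,hw=6,n='scene',c=(.5518,.2482)):
    d=grab(n); C=cloud(d); ok=d['range_z']>0
    y=.178; R=np.array([[np.cos(y),-np.sin(y)],[np.sin(y),np.cos(y)]]); Q=(C[...,:2]-np.array(c))@R*1000
    m=ok&(abs(Q[...,1]-y0)<hw)&(abs(Q[...,0])<125)&(C[...,2]<.06); x=Q[m][:,0]; z=C[m][:,2]*1000
    print(n,y0,[(b,round(float(np.median(z[(x>=b)&(x<b+4)])),1)) for b in range(-124,124,4) if ((x>=b)&(x<b+4)).any()])
E
python3 -c "
from prof import *
prof(-88)"
```

```text
time_s: 15.3
tool_pos: [0.5675, 0.1603, 0.0298]
eef_rot: [-0.0, 0.996, 0.089, 0.001]
contact_force: [-1.4, 0.4, 11.7]
width: 0.0183
grip_force: 63.5
scene -88 [(-60, 23.4), (-56, 25.6), (-52, 24.9), (-48, 23.8), (-44, 24.3), (-40, 24.6), (-36, 22.9), (-32, 25.1), (-28, 26.5), (-24, 26.0), (-20, 25.7), (-16, 23.4), (-12, 23.4), (-8, 25.5), (-4, 25.7), (0, 24.0), (4, 25.6), (8, 22.9), (12, 16.3), (16, 14.9), (20, 12.6), (24, 14.6), (28, 15.8), (32, 10.9), (36, 12.3), (40, 12.3), (44, 12.9), (48, 14.1), (52, 13.5), (56, 13.7), (60, 11.8), (64, 13.5), (68, 12.6), (72, 13.7), (76, 13.0), (80, 13.3), (84, 11.2), (88, 12.3), (92, 10.2), (104, 19.3), (108, 18.6), (112, 7.7), (116, 0.1), (120, -1.4)]
```

The skimmer is now flat (disc 13 mm, handle 25 mm, the same bias as the brush) and its ends match the brush's. I release it.

```bash
python3 -m pendant '[0,0,-0.001,0,0,0,-0.001,0]'; python3 -m pendant '[0,0,-0.001,0,0,0,-0.001,0,0,0,-0.001,0,0,0,-0.001,0]' 0.4;  python3 -m pendant '[0,0,-0.02,0,0,0,-0.05,0,0,0,-0.1,0,0,0,-0.15,0,0,0,-0.2,0,0,0,-0.23,0,0,0,-0.23,0]'
python3 -c "
from h import *
go(.45,-.01,.26,94);go(.5195,-.2885,.26,94)"
```

```text
time_s: 15.55
tool_pos: [0.5673, 0.1602, 0.0304]
eef_rot: [0.0, 0.996, 0.089, 0.0]
contact_force: [1.8, 0.5, 2.0]
width: 0.0181
grip_force: 62.2
time_s: 15.95
tool_pos: [0.5669, 0.1602, 0.0312]
eef_rot: [0.0, 0.996, 0.089, -0.0]
contact_force: [0.8, -0.5, -0.0]
width: 0.0344
grip_force: 0.0
time_s: 16.65
tool_pos: [0.5684, 0.1603, 0.2654]
eef_rot: [-0.001, 0.996, 0.089, 0.003]
contact_force: [-0.2, -0.5, -0.3]
width: 0.0345
grip_force: 0.0
pos [0.5684 0.1603 0.2654] yaz -79.82 width 0.0345 F [-0.2 -0.5 -0.3] t 16.6 tilt z [ 0.005  0.003 -1.   ] q7 -1.37
shift mm [-146.7  146.7    4.3] turn 6.2 (other -173.8 )
pos [0.5684 0.1603 0.2654] yaz -79.82 width 0.0345 F [-0.2 -0.5 -0.3] t 16.6 tilt z [ 0.005  0.003 -1.   ] q7 -1.37
shift mm [-127.5  433.1    4. ] turn 6.2 (other -173.8 )
```

```bash
python3 -m pendant '[-0.05,0.04,0,1,-0.1,0.08,0,2,-0.14,0.12,0,3,-0.15,0.17,0,4,-0.15,0.22,0,5,-0.145,0.27,0,6,-0.14,0.32,0,6.2,-0.135,0.37,0,6.2,-0.128,0.41,0,6.2,-0.1275,0.433,0.03,6.2,-0.1275,0.433,0.07,6.2,-0.1275,0.433,0.1,6.2]' 0.6
python3 -m pendant '[0,0,0,0,0,0,0,0]'
python3 -c "
from h import *
go(.5197,-.2885,.103,94)"
```

```text
time_s: 17.85
tool_pos: [0.5165, -0.2911, 0.158]
eef_rot: [0.0, 0.999, 0.033, -0.001]
contact_force: [0.1, 0.6, 0.6]
width: 0.0509
grip_force: 0.0
time_s: 18.05
tool_pos: [0.5179, -0.2885, 0.1618]
eef_rot: [0.0, 0.999, 0.035, -0.0]
contact_force: [0.2, -0.1, 1.4]
width: 0.0514
grip_force: 0.0
pos [ 0.5179 -0.2885  0.1618] yaz -86.03 width 0.0514 F [ 0.2 -0.1  1.4] t 18.1 tilt z [-0.001 -0.    -1.   ] q7 -0.57
shift mm [ 1.9  0.1 58.8] turn -0.0 (other 180.0 )
```

```bash
python3 -m pendant '[0.002,0,0.025,0,0.002,0,0.045,0,0.002,0,0.054,0,0.002,0,0.058,0,0.002,0,0.059,0,0.002,0,0.059,0]' && python3 -m pendant '[0,0,0,0,0,0,0,0,0,0,0,0,0,0,0,0,0,0,0,0,0,0,0,0]' 0 && python3 -m pendant '[0,0,-0.01,0,0,0,-0.03,0,0,0,-0.06,0,0,0,-0.1,0,0,0,-0.14,0,0,0,-0.16,0,0,0,-0.16,0]'
python3 -c "
from h import *
go(.45,-.01,.26,94);go(.5216,.3299,.26,100.2)"
```

```text
time_s: 18.65
tool_pos: [0.5204, -0.2885, 0.1034]
eef_rot: [0.0, 0.999, 0.035, 0.001]
contact_force: [-0.2, -0.4, -0.5]
width: 0.0512
grip_force: 0.0
time_s: 19.25
tool_pos: [0.5202, -0.2886, 0.1031]
eef_rot: [0.0, 0.999, 0.035, 0.0]
contact_force: [-1.6, 1.5, 9.7]
width: 0.0183
grip_force: 59.8
time_s: 19.95
tool_pos: [0.5206, -0.2891, 0.2656]
eef_rot: [0.001, 0.999, 0.035, 0.002]
contact_force: [-1.0, 0.1, -2.2]
width: 0.0185
grip_force: 58.8
pos [ 0.5206 -0.2891  0.2656] yaz -86.03 width 0.0185 F [-1.   0.1 -2.2] t 19.9 tilt z [ 0.004 -0.001 -1.   ] q7 -0.65
shift mm [ -51.1 -283.3    4.9] turn -0.0 (other 180.0 )
pos [ 0.5206 -0.2891  0.2656] yaz -86.03 width 0.0185 F [-1.   0.1 -2.2] t 19.9 tilt z [ 0.004 -0.001 -1.   ] q7 -0.65
shift mm [  43.8 -617.5    4.7] turn -6.2 (other 173.8 )
```

```bash
python3 -m pendant '[-0.01,-0.045,0,0,-0.02,-0.09,0,0,-0.03,-0.135,0,0,-0.04,-0.18,0,0,-0.045,-0.225,0,0,-0.05,-0.27,0,0,-0.05,-0.31,0,0,-0.04,-0.355,0,-1,-0.02,-0.395,0,-2,0,-0.435,0,-4,0.015,-0.475,0,-5,0.025,-0.515,0,-6.2]' && python3 -m pendant '[0,0,0,0]' && python3 -c "
from h import *
go(.5216,.3299,.26,100.2)"
```

```text
time_s: 21.15
tool_pos: [0.5093, 0.2287, 0.2614]
eef_rot: [0.0, 0.996, 0.089, -0.001]
contact_force: [0.5, -0.2, -0.9]
width: 0.0184
grip_force: 58.9
time_s: 21.25
tool_pos: [0.5087, 0.2325, 0.2608]
eef_rot: [0.001, 0.996, 0.092, -0.001]
contact_force: [-0.7, -0.7, -1.6]
width: 0.0187
grip_force: 59.0
pos [0.5087 0.2325 0.2608] yaz -79.4 width 0.0187 F [-0.7 -0.7 -1.6] t 21.2 tilt z [-0.001 -0.001 -1.   ] q7 -1.53
shift mm [ 30.6 -93.4   0.7] turn 0.4 (other -179.6 )
```

```bash
python3 -m pendant '[0.01,-0.04,0,0.4,0.02,-0.08,0,0.4,0.022,-0.093,0,0.4,0.022,-0.093,0.03,0.4,0.022,-0.093,0.06,0.4,0.022,-0.093,0.09,0.4,0.022,-0.093,0.11,0.4,0.022,-0.093,0.125,0.4,0.022,-0.093,0.125,0.4,0.022,-0.093,0.125,0.4]'
python3 - <<'E'
from h import *
go(.5216,.3299,.09,100.2)
S=grab('scene'); a=cv2.resize(S['image'][160:270,300:440],(700,550),interpolation=cv2.INTER_CUBIC); cv2.imwrite('pics/g1.png',a)
E
```

```text
time_s: 22.25
tool_pos: [0.5147, 0.3224, 0.1378]
eef_rot: [0.0, 0.996, 0.085, 0.0]
contact_force: [-0.5, 0.2, -1.5]
width: 0.0183
grip_force: 59.1
pos [0.5147 0.3224 0.1378] yaz -80.24 width 0.0183 F [-0.5  0.2 -1.5] t 22.2 tilt z [ 0. -0. -1.] q7 -1.55
shift mm [ 8.1 -6.3 47.8] turn -0.4 (other 179.6 )
```

View pics/g1.png

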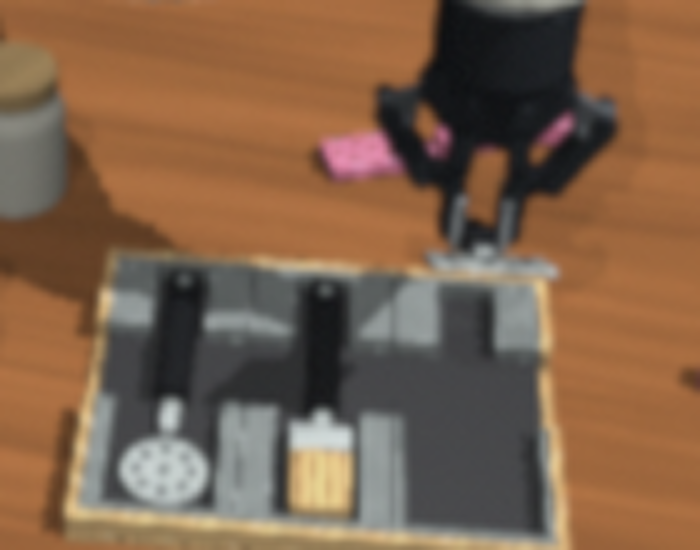

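Skimmer (163,468) and brush (320,480) lie in place. The turner is held head outward, blade edge-on at (490,262). I correct 6 mm to the left and lower.

```bash
python3 -m pendant '[0,-0.003,0.02,-0.4,0,-0.006,0.035,-0.4,0,-0.006,0.044,-0.4,0,-0.006,0.048,-0.4,0,-0.006,0.048,-0.4]';python3 -c "
from h import *
go(.5216,.3299,.09,100.2)"
```

```text
time_s: 22.8
tool_pos: [0.5134, 0.3282, 0.0892]
eef_rot: [0.0, 0.996, 0.089, -0.0]
contact_force: [0.1, 1.1, -1.6]
width: 0.0186
grip_force: 59.1
pos [0.5134 0.3282 0.0892] yaz -79.84 width 0.0186 F [ 0.1  1.1 -1.6] t 22.8 tilt z [-0. -0. -1.] q7 -1.52
shift mm [ 8.3 -0.2 -0.8] turn -0.0 (other 180.0 )
```

```bash
python3 -m pendant '[0,0,0.005,0,0,0,0.009,0,0.003,0,0.013,0,0.007,0,0.017,0,0.007,0,0.017,0]'; python3 -m pendant '[0.003,0,0.005,0,0.006,0,0.009,0,0.006,0,0.009,0]'; python3 -m pendant '[0.003,0,0.005,0,0.005,0,0.01,0,0.007,0,0.015,0,0.008,0,0.02,0,0.008,0,0.02,0]'; python3 -m pendant '[0.001,0,0.004,0,0.002,0,0.007,0,0.002,0,0.01,0,0.002,0,0.011,0,0.002,0,0.011,0]'
python3 -c "
from prof import *
go(.5216,.3299,.03,100.2); prof(88)"
```

```text
time_s: 23.3
tool_pos: [0.5209, 0.3298, 0.0723]
eef_rot: [-0.0, 0.996, 0.089, 0.0]
contact_force: [1.7, 1.5, 5.3]
width: 0.0183
grip_force: 60.3
time_s: 23.6
tool_pos: [0.5265, 0.3307, 0.0634]
eef_rot: [0.0, 0.996, 0.089, 0.0]
contact_force: [1.4, 1.2, 4.1]
width: 0.0184
grip_force: 60.7
time_s: 24.1
tool_pos: [0.534, 0.332, 0.0427]
eef_rot: [0.0, 0.996, 0.089, -0.0]
contact_force: [1.1, 0.8, 4.0]
width: 0.0186
grip_force: 61.4
time_s: 24.6
tool_pos: [0.5361, 0.3325, 0.0323]
eef_rot: [0.0, 0.996, 0.089, 0.0]
contact_force: [2.3, -0.9, 4.7]
width: 0.0183
grip_force: 61.7
pos [0.5361 0.3325 0.0323] yaz -79.82 width 0.0183 F [ 2.3 -0.9  4.7] t 24.6 tilt z [ 0. -0. -1.] q7 -1.47
shift mm [-14.7  -0.    2.3] turn -0.0 (other 180.0 )
scene 88 [(-60, 25.8), (-56, 26.6), (-52, 26.2), (-48, 26.4), (-44, 27.0), (-40, 27.1), (-36, 25.4), (-32, 25.6), (-28, 27.6), (-24, 26.3), (-20, 25.8), (-16, 27.7), (-12, 28.4), (-8, 27.2), (-4, 28.0), (0, 27.2), (4, 26.2), (8, 22.7), (12, 20.5), (16, 17.3), (24, 18.0), (28, 17.0), (32, 16.0), (36, 15.8), (40, 15.1), (44, 16.8), (48, 17.7), (52, 17.5), (56, 15.8), (60, 16.3), (64, 17.6), (68, 17.1), (72, 15.1), (76, 16.3), (80, 16.2), (84, 17.5), (88, 8.2), (92, 15.8), (104, 18.4), (108, 18.7), (112, 10.6), (116, 2.1), (120, -1.8)]
```

```bash
python3 -m pendant '[0.001,0,0.001,0,0.001,0,0.002,0,0.001,0,0.003,0,0.001,0,0.003,0]'
python3 -c "
from prof import *
prof(88)"
```

```text
time_s: 25.05
tool_pos: [0.537, 0.3328, 0.0293]
eef_rot: [0.0, 0.996, 0.089, 0.0]
contact_force: [0.6, 0.4, 3.9]
width: 0.0184
grip_force: 61.7
scene 88 [(-60, 22.6), (-56, 23.1), (-52, 23.6), (-48, 23.3), (-44, 23.6), (-40, 27.5), (-36, 26.4), (-32, 24.5), (-28, 23.7), (-24, 24.0), (-20, 25.0), (-16, 24.4), (-12, 25.3), (-8, 23.6), (-4, 22.6), (0, 26.2), (4, 25.3), (8, 19.0), (12, 16.4), (16, 13.5), (20, 14.9), (24, 12.9), (28, 12.2), (32, 12.7), (36, 12.6), (40, 11.6), (44, 11.1), (48, 11.7), (52, 11.8), (56, 11.0), (60, 11.3), (64, 10.5), (68, 10.9), (72, 12.5), (76, 12.0), (80, 10.9), (84, 10.3), (88, 9.9), (92, 9.3), (104, 17.8), (108, 18.7), (112, 9.6), (116, 5.5), (120, -2.8)]
```

```bash
python3 -m pendant '[0.002,0,0,0,0.003,0,0.001,0,0.003,0,0.001,0]'; python3 -m pendant '[0.003,0,0,0,0.003,0,0,0]' ; python3 -m pendant '[0,0,-0.001,0,0,0,-0.001,0,0,0,-0.001,0,0,0,-0.001,0]' 0.4;  python3 -m pendant '[0,0,-0.02,0,0,0,-0.05,0,0,0,-0.1,0,0,0,-0.15,0,0,0,-0.2,0,0,0,-0.23,0,0,0,-0.23,0]'
python3 -c "
from h import *
go(.40,.05,.27,94)"
```

```text
time_s: 25.4
tool_pos: [0.5391, 0.3333, 0.0292]
eef_rot: [-0.0, 0.996, 0.089, -0.001]
contact_force: [-15.7, -5.1, 31.4]
width: 0.0182
grip_force: 65.1
time_s: 25.6
tool_pos: [0.5424, 0.334, 0.0292]
eef_rot: [-0.0, 0.996, 0.089, -0.001]
contact_force: [-12.5, -2.9, 27.5]
width: 0.0185
grip_force: 64.8
time_s: 26.0
tool_pos: [0.5428, 0.3337, 0.029]
eef_rot: [0.0, 0.996, 0.089, -0.0]
contact_force: [0.0, 0.8, 0.1]
width: 0.0341
grip_force: 0.0
time_s: 26.7
tool_pos: [0.5444, 0.3338, 0.2651]
eef_rot: [-0.002, 0.996, 0.088, 0.003]
contact_force: [0.5, -0.2, -0.3]
width: 0.0341
grip_force: 0.0
pos [0.5444 0.3338 0.2651] yaz -79.85 width 0.0341 F [ 0.5 -0.2 -0.3] t 26.7 tilt z [ 0.005  0.004 -1.   ] q7 -1.62
shift mm [-192.1  253.9   -6.9] turn 6.1 (other -173.9 )
```

```bash
python3 -m pendant '[-0.184,0.327,0,0,-0.184,0.327,0,0,-0.184,0.327,0,0,-0.184,0.327,0,0,-0.184,0.327,0,0,-0.184,0.327,0,0,-0.184,0.327,0,0,-0.184,0.327,0,0,-0.184,0.327,0,0,-0.184,0.327,0,0]'
python3 - <<'E'
from prof import *
for y in(-88,0,88): prof(y); prof(y,n='top',c=(.5525,.2444))
a=cv2.resize(load('top')['image'][145:235,225:325],(600,540),interpolation=cv2.INTER_CUBIC); cv2.imwrite('pics/z1.png',a)
E
```

```text
time_s: 27.7
tool_pos: [0.4194, -0.0205, 0.2595]
eef_rot: [-0.001, 0.996, 0.088, 0.0]
contact_force: [-0.3, 1.0, 0.8]
width: 0.0343
grip_force: 0.0
scene -88 [(-120, 17.2), (-116, 19.1), (-112, 17.5), (-108, 18.1), (-104, 16.4), (-96, 22.9), (-92, 22.3), (-88, 23.8), (-84, 22.8), (-80, 25.7), (-76, 25.0), (-72, 23.9), (-68, 24.3), (-64, 25.2), (-60, 27.0), (-56, 24.3), (-52, 25.8), (-48, 24.9), (-44, 25.7), (-40, 24.2), (-36, 22.6), (-32, 23.1), (-28, 25.4), (-24, 26.2), (-20, 23.7), (-16, 23.7), (-12, 23.6), (-8, 23.7), (-4, 24.6), (0, 22.9), (4, 24.3), (8, 12.5), (12, 20.0), (16, 15.1), (20, 12.9), (24, 14.4), (28, 14.8), (32, 7.9), (36, 13.0), (40, 10.7), (44, 13.6), (48, 13.2), (52, 12.1), (56, 13.2), (60, 12.2), (64, 13.8), (68, 12.7), (72, 12.2), (76, 13.5), (80, 13.1), (84, 13.2), (88, 14.0), (92, 11.8), (100, 15.8), (104, 19.2), (108, 18.6), (112, 8.2), (116, 5.4), (120, -2.7)]
top -88 [(-124, 1.9), (-120, -0.4), (-116, 7.3), (-112, 19.8), (-108, 18.6), (-104, 9.1), (-100, 10.4), (-96, 12.9), (-92, 27.7), (-88, 26.1), (-84, 28.9), (-80, 28.5), (-76, 24.3), (-72, 27.8), (-68, 
[... 2912 characters left out ...]
7), (-104, 20.8), (-100, 10.6), (-96, 9.9), (-92, 14.2), (-88, 29.6), (-84, 24.3), (-80, 28.2), (-76, 27.1), (-72, 26.5), (-68, 28.6), (-64, 31.7), (-60, 24.7), (-56, 25.4), (-52, 26.0), (-48, 26.1), (-44, 24.3), (-40, 26.3), (-36, 29.0), (-32, 26.5), (-28, 27.4), (-24, 29.5), (-20, 29.6), (-16, 24.0), (-12, 25.2), (-8, 27.9), (-4, 27.3), (0, 23.3), (4, 26.0), (8, 25.8), (12, 25.2), (16, 25.4), (20, 16.7), (24, 15.0), (28, 17.3), (32, 19.6), (36, 13.6), (40, 14.4), (44, 11.5), (48, 14.0), (52, 14.5), (56, 15.7), (60, 12.4), (64, 13.0), (68, 10.4), (72, 11.8), (76, 15.1), (80, 14.6), (84, 15.6), (88, 13.8), (92, 11.0), (96, 9.3), (100, 7.5), (104, 19.6), (108, 22.7), (112, 19.2), (116, 23.9)]
```

View pics/z1.png

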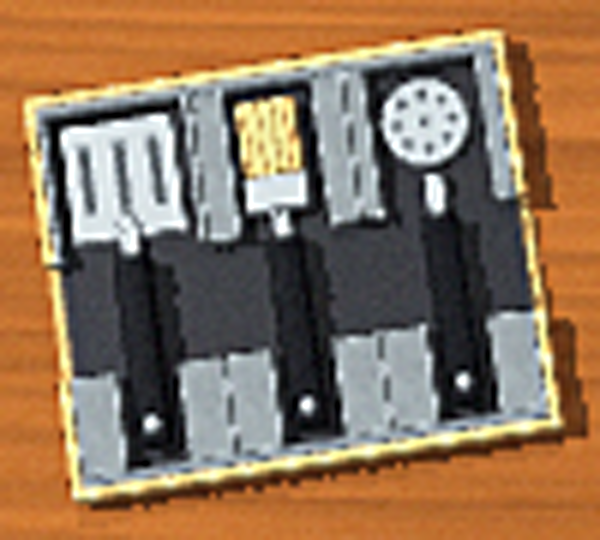

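All three lie flat, head up the right way, in their own compartments: turner (120,180), brush (270,150), skimmer (425,120). Their ends are within about 4 mm of where they belong, so I hand in.

```bash
python3 -c "
from bench import workorder
print(workorder.close_job())"
```

```text
the job is handed in; nothing more can be done
None
```

I laid the turner, skimmer and brush flat and face up in their own compartments, about 4 mm or less off along each by my last measurement. The oil bottle, jar and cup were never touched, and the job was handed in at about 28 s; no verdict came back.

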